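# Refit the clip plate and splined lock knob of a foyer key holder

## Task

Put the nickel key holder back together: lift the flat clip plate out of its wooden rest, slide it edgewise down into the slot of the holder's foot until it stands on the slot floor, and let go of it. Then take the splined lock knob out of the hexagonal ceramic dish, turn it until its splines mesh with the hexagonal socket of the foot, slide it fully home so that its flange sits flush on the socket, and finish while still gripping the knob and pressing it home against the spring (do not let go). Leave the remote, glass tray, glasses case and pen cup where they are.

Things in the scene. Friction and masses are not known exactly. Their poses are not given: they have to be found in the camera images.
- foot: Foot of the key holder, brushed nickel, fixed: slab 90 (x) x 240 (y) x 8 mm. Origin: centre of its underside, z up. On its +y half stands the slot housing (33 mm wide, 88 mm long along y, top 31 mm above the ledge); on its -y half the hexagonal splined socket (45 mm across flats, top 44 mm above the ledge).
- slot_floor (a point): Centre of the slot's floor, 55 mm to +y of the foot's origin and 8 mm above the ledge; axes as the foot's. Slot 6.6 mm wide (x), 66 mm long (y), straight walls 17 mm high, above them sloping lips that widen to about 20 mm at the mouth, 22 mm above the floor.
- socket_mouth (a point): Centre of the socket's flat top, 65 mm to -y of the foot's origin, 44 mm above the ledge; axes as the foot's. Bore 33 mm across flats; six inward teeth 3.5 mm wide, tips 9.5 mm from the axis, at 30, 90, 150.. degrees from x: valleys (and hexagon corners) at 0, 60, 120.. The knob's splines must point at the valleys to about 5 degrees; the socket does not turn. Plunger 23 mm below.
- plunger (a joint): Travel of the black spring plunger (16 mm disc) at the bottom of the socket, m: 0 up, 0.008 fully down; about 0.007 when the knob is home. The spring pushes back with 2.5 N at 0 and 6 N at 0.007, so the knob's own weight does not press it and a released knob rises 7 mm.
- clip_plate: Loose nickel plate with wire key clips on both faces, upright in the wooden rest, 0.2 kg. Origin: centre of its bottom edge, z up, x across its thickness, y along its width. Tongue 60 mm wide, 4 thick, z 0 to 24 mm; plate 90 wide, 4 thick, z 24 to 70; grip rail 90 long, 12 thick, z 70 to 90. Clips stand out 10 mm, z 35 to 57. May go in either way round.
- rest: Fixed light wooden block 70 (x) x 120 (y) x 26 mm, with a groove along y, 5.6 mm wide, 64 mm long and 20 mm deep, in which the plate stands (its bottom edge 6 mm above the ledge), lifted straight up and out. Origin: centre of its underside.
- knob: Loose nickel lock knob, 0.13 kg, upright, hanging by its flange in the dish's well at any yaw. Origin: tip of its nose, on the axis; z up to the head. Conical nose 10 to 16 mm diameter, z 0 to 6 mm; stem 16 mm diameter, six straight splines 4.5 mm wide reaching 15 mm from the axis, z 6 to 30, at 0, 60, 120.. degrees from its x. Home: origin 30 mm below the socket mouth, flange on its top.
- dish: Fixed white hexagonal ceramic dish, 72 mm across flats, 36 mm high, with a hexagonal well 36 mm across flats and 32 mm deep. Origin: centre of its underside.
- remote: Bystander: white plastic remote, 42 x 150 x 18 mm, lying on the ledge. Origin: centre of its underside.
- glass_tray: Bystander: square glass tray, 110 x 110 x 22 mm. Origin: centre of its underside.
- case: Bystander: black glasses case, 65 x 160 x 50 mm. Origin: centre of its underside.
- pen_cup: Bystander: blue ceramic cup, 76 mm in diameter, 100 mm high. Origin: centre of its underside.
- knob_head (a point): Centre of the knob's hexagonal head, on the axis 51 mm above the nose tip; axes as the knob's. Head 32 mm across flats, z 35 to 67 mm above the tip, under it the flange 48 mm in diameter, z 30 to 35. The middle of each flat points the same way as a spline (0, 60, 120.. degrees).
Mind the look-alikes: they are no part of the job. What is shaped like the knob but black is not meant.

How it is judged:
By the outcome, as a careful person would: the job done as asked, in the order asked, and still so for the second after the job is handed in, while the arm keeps its last pose, push and grip.
It also fails if it takes over 58 s, if anything falls off the work surface, if the arm or the gripper's body presses on something with over 40 N, if the wrist force passes 120 N, or if a joint passes its speed limit or range.

## Robot

A 6-joint arm with a two-finger parallel gripper is mounted at the origin on the work surface. World frame = base frame: x ahead of the robot, y to its left, z up, the work surface at z = 0. Lengths are in m, angles in rad, forces in N, time in s.
With the tool pointing down it reaches from about 0.3 to 0.775 m from the base axis. Payload 14.6 kg.
Tool frame: the origin (TCP) lies at the very end of the fingers, on their centre line; the grasp point (between the pads) lies 19 mm behind it; z points along the fingers, y is the line along which they close (so a half turn about z gives the same grasp; the last joint's range is limited). The gripper opens to 94 mm and grips with 3 to 60 N. Pads are 16 mm wide; open, the fingers measure 119 mm over their backs; the gripper's body (75 mm by 177 mm) begins 78 mm behind the grasp point.
Start: joints at [-1.358, 0.3, 1.521, -0, 1.321, -0.067], TCP at [0.152, -0.529, 0.205] pointing down, gripper open.
Joint ranges: [-3.03, 3.03], [-0.79, 2.21], [0.23, 2.52], [-1.04, 4.18], [0, 3.07], [-2.55, 2.55]. Speed limits (rad/s): [2.22, 2.22, 2.57, 3.14, 3.14, 3.14].

## Interface

Orientations are given as [roll, pitch, yaw] about the fixed x, y, z axes, in that order (R = Rz(yaw) Ry(pitch) Rx(roll)).
In Python, from station import ctrl gives the robot as it stands.
- The arm moves only by the shell command python3 -m pendant 'ROWS' [OPENING] [FORCE]. ROWS is JSON, a list of rows, each a list of 2 entries, a list of its own where there are three numbers: the shift along the world's x, y, z in cm, then the turn about the world's z in rad. A call has 1 to 20 rows; each row shifts and turns the commanded pose from where the row before left it; what a row does not reach is not made up. A row lasts 1/12 s, in which the tool goes at most 41.7 mm and 7.16 degrees, less where a joint would pass 70% of its speed; a pose out of reach is approached as far as the arm can. A call is refused whole if a number of a shift passes 4.17 or a number of a turn 0.125, either way. A call with a gripper value outside its range is refused whole. OPENING is the opening, from 0 (shut) to 1 (fully open), set as the call begins (- or left out, the last holds). The fingers move at their own pace and stop on an object; FORCE is the grip in N (left out, the last holds). Time passes only in rows, so rows that do not move let the fingers close. It gives the time, the measured TCP pose, the force, the opening and the grip force at its end, in the units of the state.
- ctrl.get_obs(): the state, without advancing time (a new reading comes with each control period).
- ctrl.camera(name): name is "scene" or "side" or "wrist"; returns a dict with "color" (420x560x3 uint8, red, green, blue), "intrinsics" (3x3 intrinsics, pixels), "camera_from_world" (4x4, takes a point from world to camera coordinates). Camera axes: x right, y down, z forward; pixel columns grow to the right and rows downward; lengths in m; the calibration is good to about 2 mm. The wrist camera is an equidistant fisheye: a pixel r from the principal point sees the ray r / f radians off the axis. A picture is of the moment at which its call begins. There is no depth.
- ctrl.hand_in(): hands the job in; it is judged then, once.
The state is a dict: "time_s": time; "qpos": joint angles; "joint_vel": joint speeds; "tau": joint torques, N m; "ee_pos": TCP position; "eef_rot": TCP orientation; "force": force on the tool from outside, world axes, zero at the start; "moment": the same for the moment, N m; "grip_width": finger opening in m; "grip_force": force on a finger pad.
Only numpy, scipy, OpenCV 4.12 (cv2) and the standard library are available. Lean on these libraries where they do the work, as an engineer would, in place of code of your own. Each camera call takes 0.05 s, during which the arm holds its last target. There are 200 camera calls.

## Working session

There is one attempt and no reset: what is moved stays moved. The work goes in short steps, Python scripts to look and compute and a shell command to move; the robot and the scene stay as the last step left them, time stands still between calls to the robot, and variables do not carry over. Pictures are saved under pics/ and viewed, at most 10 in all, crops included, and the job is handed in when it is done.

```bash
ls; mkdir -p pics; python3 - <<'E'
from station import ctrl
import cv2,numpy as np,pickle
d={}
for n in("scene","side","wrist"):
    c=ctrl.camera(n);d[n]=c;print(n,c["intrinsics"].tolist(),np.round(c["camera_from_world"],3).tolist())
    cv2.imwrite(f"pics/{n}0.png",c["color"][:,:,::-1])
pickle.dump(d,open("pics/d0.pkl","wb"))
print(ctrl.get_obs())
E
```

```text
pics
scene [[533.0448711516062, 0.0, 281.28448235424196], [0.0, 533.0448711516062, 208.36033734677176], [0.0, 0.0, 1.0]] [[-0.645, 0.764, 0.002, 0.383], [0.592, 0.502, -0.63, -0.301], [-0.483, -0.405, -0.776, 1.504], [0.0, 0.0, 0.0, 1.0]]
side [[447.08236572860227, 0.0, 284.2731157325931], [0.0, 447.08236572860227, 208.14525095649665], [0.0, 0.0, 1.0]] [[-0.98, -0.2, -0.0, 0.545], [-0.133, 0.651, -0.747, 0.099], [0.149, -0.732, -0.665, 1.123], [0.0, 0.0, 0.0, 1.0]]
wrist [[325.19226210127806, 0.0, 277.02846852037857], [0.0, 325.19226210127806, 207.87701996538334], [0.0, 0.0, 1.0]] [[0.275, -0.961, -0.002, -0.549], [-0.932, -0.268, 0.244, -0.025], [-0.235, -0.066, -0.97, 0.39], [0.0, 0.0, 0.0, 1.0]]
{'time_s': 0.15, 'qpos': array([-1.35758484e+00,  3.00358703e-01,  1.52142693e+00, -7.46759422e-06,
        1.32071369e+00, -6.65931061e-02]), 'joint_vel': array([-1.09919719e-03, -1.69590117e-04, -2.07938953e-03, -3.33098346e-04,
       -2.88219174e-05,  1.26178832e-03]), 'tau': array([-2.45939173e-04, -5.31963623e+01, -3.52822924e+01,  7.08183786e-02,
        2.35704408e-02, -6.75544356e-05]), 'ee_pos': array([ 0.15184877, -0.52841423,  0.2050132 ]), 'eef_rot': array([-3.14068751e+00, -5.31159361e-05,  2.79806423e-01]), 'force': array([-0.00216199,  0.13154123,  0.2184862 ]), 'moment': array([-0.01207065,  0.0022753 ,  0.02628398]), 'grip_force': 0.0, 'grip_width': 0.09396157201440557}
```

View pics/scene0.png

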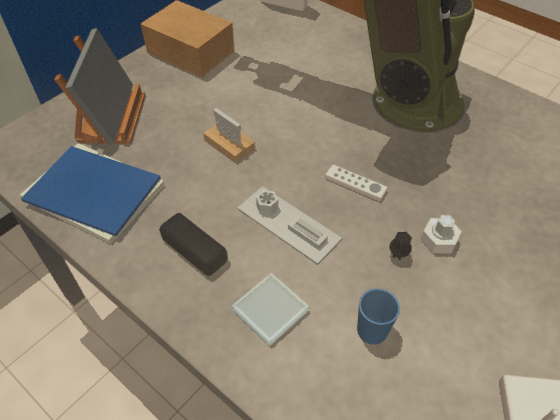

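View pics/side0.png

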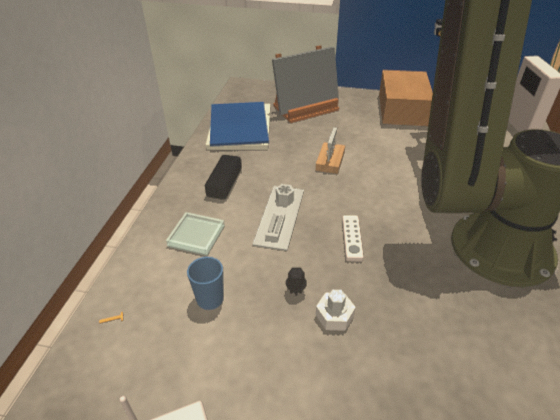

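Scene view: the plate stands in its rest at (228,135), the foot is at (290,224) with its socket at (267,203) and slot at (307,232), and the dish with the nickel knob is at (442,233). The black look-alike is at (401,245), on the ledge. The knob meant is the nickel one in the white hexagonal dish, and I'll confirm that in an enlarged crop mosaic. The side view agrees: rest (331,155), foot (280,217), dish (336,310), black decoy (296,280).

```bash
cat > h.py <<'E'
import numpy as np,cv2,pickle
def ray(c,u,v,fish=False):
    K=c["intrinsics"];T=c["camera_from_world"]
    x=np.array([(u-K[0,2])/K[0,0],(v-K[1,2])/K[1,1]])
    if fish:
        r=np.hypot(*x);d=np.r_[x/max(r,1e-9)*np.sin(r),np.cos(r)]
    else: d=np.r_[x,1]
    R=T[:3,:3];return -R.T@T[:3,3],R.T@(d/np.linalg.norm(d))
def plane(c,u,v,z,fish=False):
    o,d=ray(c,u,v,fish);return o+d*(z-o[2])/d[2]
def proj(c,p,fish=False):
    K=c["intrinsics"];T=c["camera_from_world"];q=T[:3,:3]@p+T[:3,3]
    if fish:
        r=np.hypot(q[0],q[1]);t=np.arctan2(r,q[2]);x=q[:2]/max(r,1e-9)*t
    else:x=q[:2]/q[2]
    return x*K[0,0]+K[:2,2]
def tri(rays):
    A=sum(np.eye(3)-np.outer(d,d) for o,d in rays);b=sum((np.eye(3)-np.outer(d,d))@o for o,d in rays)
    return np.linalg.solve(A,b)
E
python3 - <<'E'
import pickle,cv2,numpy as np
d=pickle.load(open("pics/d0.pkl","rb"))
def cr(n,u,v,w,h): 
    return cv2.resize(d[n]["color"][v:v+h,u:u+w,::-1],(400,300),interpolation=cv2.INTER_CUBIC)
a=cr("scene",390,205,80,60);b=cr("scene",230,180,120,90);c=cr("scene",190,100,80,60);e=cr("side",240,170,100,75)
cv2.imwrite("pics/m.png",np.vstack([np.hstack([a,b]),np.hstack([c,e])]))
E
```

```text
(no output)
```

View pics/m.png

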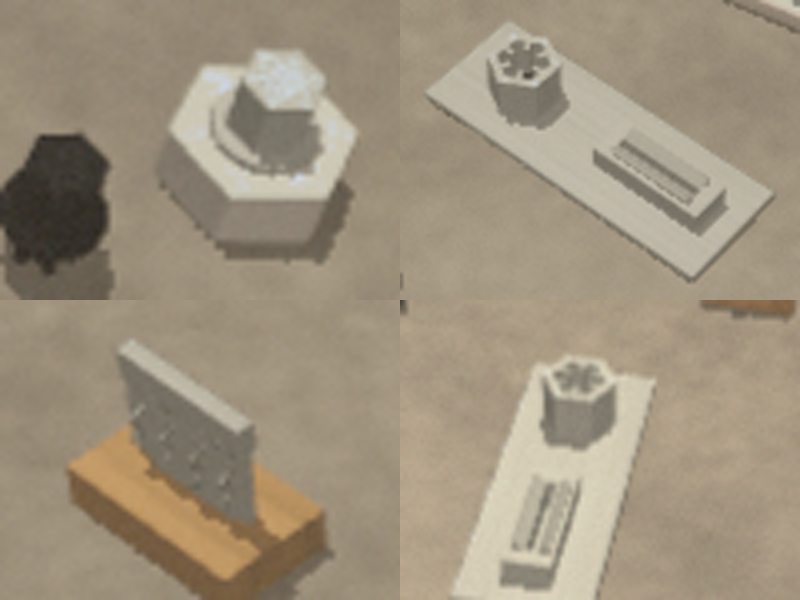

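The crops confirm it: the nickel knob with a hexagonal head sits in the white dish (~(446,222)), and the black one at (401,245) lies outside it. The socket is at the far-left end of the foot, the slot at the right, and the plate runs along the rest.

```bash
python3 - <<'E'
from h import *
d=pickle.load(open("pics/d0.pkl","rb"));s=d["scene"];e=d["side"]
np.set_printoptions(precision=4,suppress=True)
def A(x,y): return 390+x/5,205+y/5
def B(x,y): return 230+x/3.333,180+y/3.333
def C(x,y): return 190+x/5,100+y/5
def E(x,y): return 240+x/4,170+y/4
P=lambda L,f,z,c=s: np.array([plane(c,*f(*p),z)[:2] for p in L])
def show(n,q):
    print(n,q.tolist() if 0 else q.round(4).tolist(),"mean",q.mean(0),"edges",np.linalg.norm(q-np.roll(q,-1,0),axis=1),"ang",[round(float(np.degrees(np.arctan2(*(b-a)[::-1]))),1) for a,b in zip(q,np.roll(q,-1,0))])
show("foot",P([(27,95),(110,22),(374,195),(292,278)],B,.008))
show("socket hex",P([(90,63),(88+8,38),(137,36),(161,66),(147,87),(104,88)],B,.044))
show("slot house",P([(194,150),(228,127),(326,190),(296,214)],B,.031))
show("rest",P([(68,168),(327,215),(230,280)],C,.026))
show("rail",P([(118,50),(135,40),(255,124),(240,132)],C,.096))
show("dish",P([(205,65),(165,135),(233,198),(325,200),(358,132),(310,67)],A,.036))
show("head",P([(258,50),(237,80),(255,107),(311,109),(327,80),(305,52)],A,.073))
show("socketside",P([(140,73),(168,58),(205,63),(216,80),(185,100),(150,94)],E,.044,e))
E
```

```text
foot [[0.6145, -0.1145], [0.5256, -0.1152], [0.5271, 0.1226], [0.6152, 0.1211]] mean [0.5706 0.0035] edges [0.0889 0.2377 0.0881 0.2355] ang [-179.5, 89.6, -1.0, -90.2]
socket hex [[0.5858, -0.0792], [0.5662, -0.0911], [0.5464, -0.0706], [0.5564, -0.0403], [0.5767, -0.0355], [0.5962, -0.0572]] mean [ 0.5713 -0.0623] edges [0.023  0.0285 0.0319 0.0209 0.0292 0.0244] ang [-148.6, 134.0, 71.8, 13.3, -48.0, -115.3]
slot house [[0.5897, 0.017], [0.5598, 0.022], [0.5591, 0.1043], [0.5871, 0.101]] mean [0.5739 0.0611] edges [0.0303 0.0823 0.0282 0.0841] ang [170.4, 90.5, -6.7, -88.2]
rest [[0.4994, -0.3429], [0.4386, -0.2172], [0.5044, -0.2231]] mean [ 0.4808 -0.261 ] edges [0.1396 0.0661 0.1199] ang [115.8, -5.1, -92.4]
rail [[0.4707, -0.3255], [0.4598, -0.3243], [0.4665, -0.2359], [0.4754, -0.2376]] mean [ 0.4681 -0.2808] edges [0.011  0.0886 0.0091 0.088 ] ang [174.1, 85.7, -10.5, -93.0]
dish [[0.3705, 0.2512], [0.4162, 0.2576], [0.4267, 0.2975], [0.402, 0.3283], [0.3599, 0.3216], [0.3411, 0.2877]] mean [0.3861 0.2907] edges [0.0461 0.0412 0.0395 0.0426 0.0388 0.0469] ang [8.1, 75.2, 128.7, -170.9, -119.0, -51.1]
head [[0.3792, 0.273], [0.3995, 0.2743], [0.4074, 0.2875], [0.393, 0.3062], [0.3746, 0.3038], [0.367, 0.2891]] mean [0.3868 0.289 ] edges [0.0204 0.0153 0.0237 0.0185 0.0166 0.0202] ang [3.7, 59.1, 127.7, -172.6, -117.2, -52.9]
socketside [[0.5956, -0.0637], [0.5801, -0.0836], [0.5539, -0.0833], [0.543, -0.0666], [0.5596, -0.0415], [0.5841, -0.043]] mean [ 0.5694 -0.0636] edges [0.0253 0.0262 0.0199 0.0301 0.0245 0.0237] ang [-127.8, 179.3, 123.0, 56.5, -3.4, -60.9]
```

Measured sizes agree with those given: foot 89×237 mm at yaw ≈0, rail 88 mm at yaw ≈−4°, head ≈32 mm across flats. First move: over the plate with the fingers turned across its thickness.

```bash
python3 -m pendant '[[[2.63,2.07,0],0.102],[[2.63,2.07,0],0.102],[[2.63,2.07,0],0.102],[[2.63,2.07,0],0.102],[[2.63,2.07,0],0.102],[[2.63,2.07,0],0.102],[[2.63,2.07,0],0.102],[[2.63,2.07,0],0.102],[[2.63,2.07,0],0.102],[[2.63,2.07,0],0.102],[[2.63,2.07,0],0.102],[[2.63,2.07,0],0.102],[[0,0,0],0],[[0,0,0],0]]' 1
python3 - <<'E'
from station import ctrl
from h import *
c=ctrl.camera("wrist");pickle.dump(c,open("pics/w1.pkl","wb"));T=c["camera_from_world"]
print(-T[:3,:3].T@T[:3,3], ctrl.get_obs()["eef_rot"])
im=c["color"][:,:,::-1]
for p in ([.468,-.281,.096],[.463,-.326,.096],[.47,-.236,.096],[.468,-.281,.026]): print(proj(c,np.array(p),True))
cv2.imwrite("pics/w1.png",cv2.resize(im,(800,600),interpolation=cv2.INTER_CUBIC))
E
```

```text
time_s: 1.32
ee_pos: [0.4681, -0.2792, 0.205]
eef_rot: [-3.141, -0.0, 1.506]
force: [-1.1, -1.3, 0.8]
grip_width: 0.094
grip_force: 0.0
[ 0.47292411 -0.20852611  0.38384625] [-3.14089237e+00 -2.42032059e-04  1.50361681e+00]
[277.13160401 208.44463881]
[274.99164535 254.44745601]
[276.0536121  159.15092739]
[277.1667259  193.18494113]
```

View pics/w1.png

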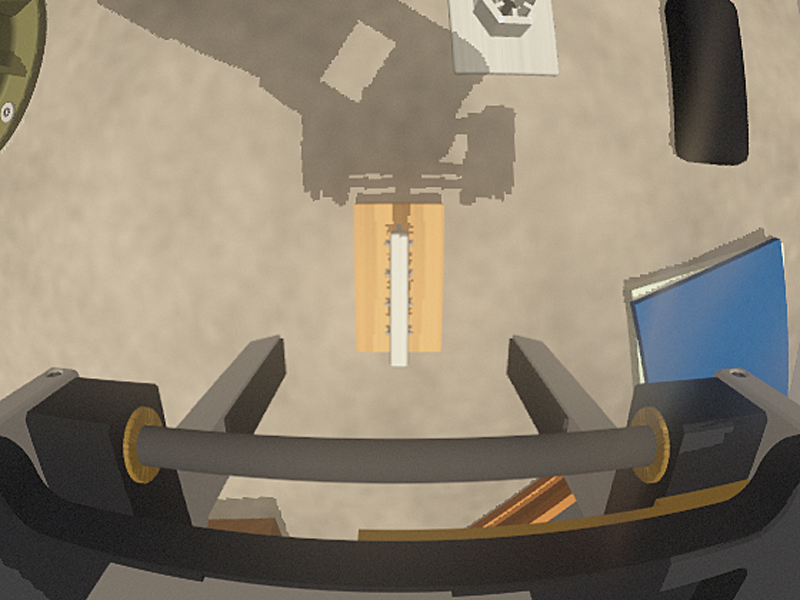

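The wrist view shows the rail vertical between the fingers, from (400,233) to (399,366) in the enlarged image, with the wooden rest around it. I'll fit the rail with a mask.

```bash
python3 - <<'E'
from h import *
c=pickle.load(open("pics/w1.pkl","rb"));im=c["color"].astype(int)
m=((im.min(2)>165)&(im.max(2)-im.min(2)<40)).astype(np.uint8);m2=np.zeros_like(m);m2[150:265,262:296]=m[150:265,262:296]
k=max(cv2.findContours(m2,0,2)[0],key=cv2.contourArea)
w=np.array([plane(c,u,v,.096,True)[:2] for u,v in k[:,0]],np.float32)
print("rail",cv2.minAreaRect(w),"at z=.096")
hsv=cv2.cvtColor(c["color"],cv2.COLOR_RGB2HSV)
m=cv2.inRange(hsv,(8,90,140),(25,255,255));m2=np.zeros_like(m);m2[135:250,240:318]=m[135:250,240:318]
w=np.array([plane(c,u,v,.026,True)[:2] for u,v in np.argwhere(m2)[:,::-1]],np.float32)
print("rest",cv2.minAreaRect(w))
E
```

```text
rail ((0.4691174030303955, -0.28415176272392273), (0.08753668516874313, 0.010493182577192783), 86.22062683105469) at z=.096
rest ((0.46954426169395447, -0.2839434742927551), (0.12066485732793808, 0.06990610063076019), 86.289306640625)
```

```bash
python3 -m pendant '[[[0.07,-0.22,-2.7],0],[[0.06,-0.23,-2.7],0],[[0,0,-2.7],0],[[0,0,-2.7],0],[[0,0,-1.7],0],[[0,0,-1.1],0],[[0,0,0],0],[[0,0,0],0]]' 0.6
python3 -m pendant '[[[0,0,0],0],[[0,0,0],0],[[0,0,0],0],[[0,0,0],0],[[0,0,0],0],[[0,0,0],0],[[0,0,0],0],[[0,0,0],0]]' 0 40
```

```text
time_s: 2.03
ee_pos: [0.4685, -0.2854, 0.0699]
eef_rot: [3.142, 0.0, 1.502]
force: [-0.0, 0.9, 0.9]
grip_width: 0.0564
grip_force: 0.0
time_s: 2.7
ee_pos: [0.4689, -0.2847, 0.0695]
eef_rot: [3.141, 0.0, 1.504]
force: [0.4, -0.1, 1.0]
grip_width: 0.0115
grip_force: 40.0
```

```bash
python3 -m pendant '[[[0,0,1],0],[[0,0,2],0],[[0,0,2.5],0],[[0,0,2.5],0],[[1.27,3.18,0],0.008],[[1.27,3.18,0],0.008],[[1.27,3.18,0],0.008],[[1.27,3.18,0],0.008],[[1.27,3.18,0],0.008],[[1.27,3.18,0],0.008],[[1.27,3.18,0],0.008],[[1.27,3.18,0],0.008],[[0,0,0],0],[[0,0,0],0],[[0,0,0],0]]'
python3 - <<'E'
from station import ctrl
from h import *
c=ctrl.camera("wrist");pickle.dump(c,open("pics/w2.pkl","wb"))
print(ctrl.get_obs()["eef_rot"])
for p in ([.5706,.0585,.031],[.5706,-.0615,.044]): print(proj(c,np.array(p),True))
im=c["color"][:,:,::-1]
cv2.imwrite("pics/w2.png",cv2.resize(im,(800,600),interpolation=cv2.INTER_CUBIC))
E
```

```text
time_s: 3.95
ee_pos: [0.5701, -0.0306, 0.1496]
eef_rot: [-3.141, 0.0, 1.568]
force: [0.8, -0.1, -2.2]
grip_width: 0.0118
grip_force: 40.0
[-3.14123806e+00  1.43000958e-04  1.56711343e+00]
[277.29829107 108.04394343]
[277.74259961 239.67994643]
```

View pics/w2.png

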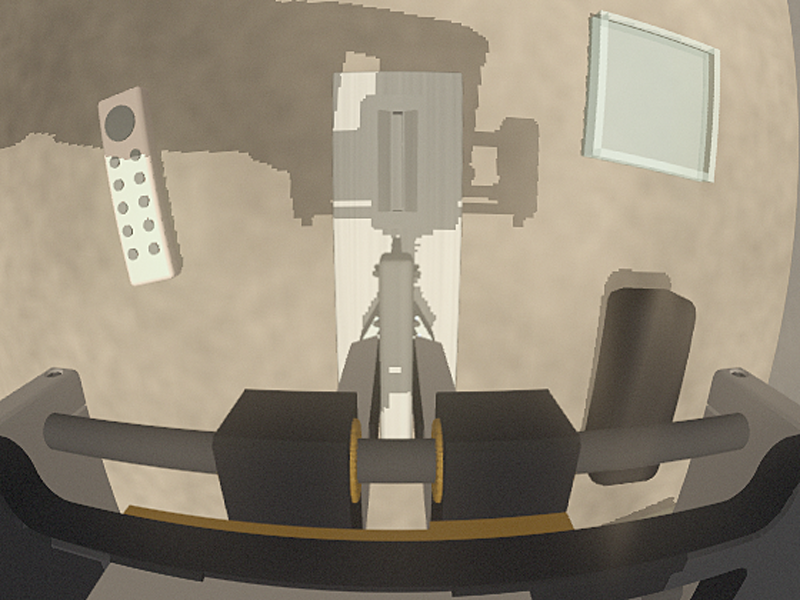

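The wrist view shows the slot's opening as a strip at x 391–404, y 111–211 and the foot's slab edges at x≈333/462, with the held plate's rail below at (397,258–430). Casting these onto their planes.

```bash
python3 - <<'E'
from h import *
c=pickle.load(open("pics/w2.pkl","rb"));s=1/1.42857
g=c["color"].astype(int).sum(2)
W=lambda u,v,z: plane(c,u*s-.15,v*s-.15,z,True)[:2].round(4)
for v in(90,110,240,300): print("slab L/R",W(333.5,v,.008),W(461.5,v,.008))
for v in (120,160,200): print("slot strip", W(391,v,.008),W(404,v,.008),"mouth",W(378,v,.030),W(417,v,.030))
print("ends strip",[(W(397,112,z),W(397,211,z)) for z in(.008,.025,.03)])
print("slab far end",W(334,72,.008),W(461,72,.008))
print("rail end L/R near top",W(383,262,.1706-.0),W(411,262,.1706))
print(g[115,255:300])
E
```

```text
slab L/R [0.5277 0.1063] [0.6154 0.1061]
slab L/R [0.5278 0.092 ] [0.6153 0.0917]
slab L/R [0.5266 0.0011] [0.6159 0.0009]
slab L/R [ 0.5252 -0.0421] [ 0.617  -0.0424]
slot strip [0.5671 0.084 ] [0.5759 0.084 ] mouth [0.5591 0.0811] [0.5838 0.081 ]
slot strip [0.567  0.0562] [0.5758 0.0561] mouth [0.5589 0.0551] [0.5837 0.0551]
slot strip [0.5668 0.0285] [0.5757 0.0285] mouth [0.5588 0.0294] [0.5837 0.0293]
ends strip [(array([0.5712, 0.0896]), array([0.5709, 0.0209])), (array([0.5711, 0.087 ]), array([0.5709, 0.022 ])), (array([0.5711, 0.0862]), array([0.5709, 0.0223]))]
slab far end [0.528  0.1194] [0.6152 0.1192]
rail end L/R near top [0.5658 0.0132] [0.5755 0.0132]
[484 483 486 475 486 481 493 482 487 460 428 441 437 436 432 429 419 431
 456 488 482 478 484 484 492 497 463 463 452 428 438 421 421 424 437 433
 430 471 489 488 488 486 489 487 478]
```

```bash
python3 -m pendant '[[[0.03,2.89,0],0],[[0.03,2.89,0],0],[[0,2.88,0],0],[[0,0,-1.7],0],[[0,0,-2],0],[[0,0,-1.5],0],[[0,0,0],0],[[0,0,0],0],[[0,0,0],0]]'
python3 -m pendant '[[[0,0,-0.4],0],[[0,0,-0.4],0],[[0,0,-0.3],0],[[0,0,0],0],[[0,0,0],0]]'
```

```text
time_s: 4.75
ee_pos: [0.5715, 0.0556, 0.0987]
eef_rot: [3.14, -0.0, 1.567]
force: [0.7, 0.0, -2.0]
grip_width: 0.0116
grip_force: 40.0
time_s: 5.17
ee_pos: [0.5709, 0.0563, 0.0863]
eef_rot: [-3.141, -0.0, 1.568]
force: [-0.3, 0.7, -3.6]
grip_width: 0.0117
grip_force: 40.0
```

```bash
python3 -m pendant '[[[0,0,-0.3],0],[[0,0,-0.3],0],[[0,0,-0.3],0],[[0,0,-0.1],0],[[0,0,0],0],[[0,0,0],0]]'
python3 -m pendant '[[[0,0,-0.15],0],[[0,0,-0.15],0],[[0,0,-0.1],0],[[0,0,0],0],[[0,0,0],0]]'
```

```text
time_s: 5.67
ee_pos: [0.571, 0.0563, 0.0764]
eef_rot: [-3.142, -0.0, 1.568]
force: [-0.1, 0.1, -2.1]
grip_width: 0.012
grip_force: 40.0
time_s: 6.08
ee_pos: [0.571, 0.0563, 0.0724]
eef_rot: [-3.142, -0.0, 1.568]
force: [0.6, 0.5, -1.4]
grip_width: 0.0116
grip_force: 40.0
```

```bash
python3 -m pendant '[[[0,0,-0.1],0],[[0,0,-0.1],0],[[0,0,0],0],[[0,0,0],0]]'
```

```text
time_s: 6.42
ee_pos: [0.5714, 0.0563, 0.0715]
eef_rot: [3.14, -0.0, 1.568]
force: [-2.5, -0.3, 8.1]
grip_width: 0.0116
grip_force: 40.0
```

The plate is on the floor: z matches the expected 0.0715 and the force is up. Release, retreat, then go toward the dish for a look.

```bash
python3 -m pendant '[[[0,0,0],0],[[0,0,0],0],[[0,0,0],0],[[0,0,0],0],[[0,0,0],0],[[0,0,1],0],[[0,0,3],0],[[0,0,3.5],0],[[0,0,3.5],0],[[0,0,2.5],0]]' 0.6
python3 -m pendant '[[[-2,1.8,0],-0.06],[[-2,1.8,0],-0.06],[[-2,1.8,0],-0.06],[[-2,1.8,0],-0.06],[[-2,1.8,0],-0.06],[[-2,1.8,0],-0.06],[[-2,1.8,0],-0.06],[[-2,1.8,0],-0.06],[[-2,1.8,0],-0.06],[[0,0,0],0],[[0,0,0],0],[[0,0,0],0]]' 1
python3 - <<'E'
from station import ctrl
from h import *
d={n:ctrl.camera(n) for n in("scene","side","wrist")};pickle.dump(d,open("pics/d3.pkl","wb"))
c=d["wrist"];print(proj(c,np.array([.3865,.29,.073]),True))
f=lambda n,u,v,w,h:cv2.resize(d[n]["color"][v:v+h,u:u+w,::-1],(400,300),interpolation=cv2.INTER_CUBIC)
a=np.hstack([f("scene",250,170,120,90),f("side",240,170,100,75)])
u,v=proj(c,np.array([.3865,.29,.073]),True).astype(int)
cv2.imwrite("pics/m3.png",np.vstack([a,np.hstack([cv2.resize(c["color"][:,:,::-1],(400,300)),f("wrist",max(u-80,0),max(v-60,0),160,120)])]));print(max(u-80,0),max(v-60,0))
E
```

```text
time_s: 7.25
ee_pos: [0.5713, 0.0563, 0.2095]
eef_rot: [3.138, -0.0, 1.568]
force: [-0.6, 0.5, -0.0]
grip_width: 0.0566
grip_force: 0.0
time_s: 8.25
ee_pos: [0.3913, 0.2181, 0.206]
eef_rot: [3.141, -0.001, 1.029]
force: [-0.0, -0.6, 0.4]
grip_width: 0.0944
grip_force: 0.0
[233.7253783 140.5187922]
153 80
```

View pics/m3.png

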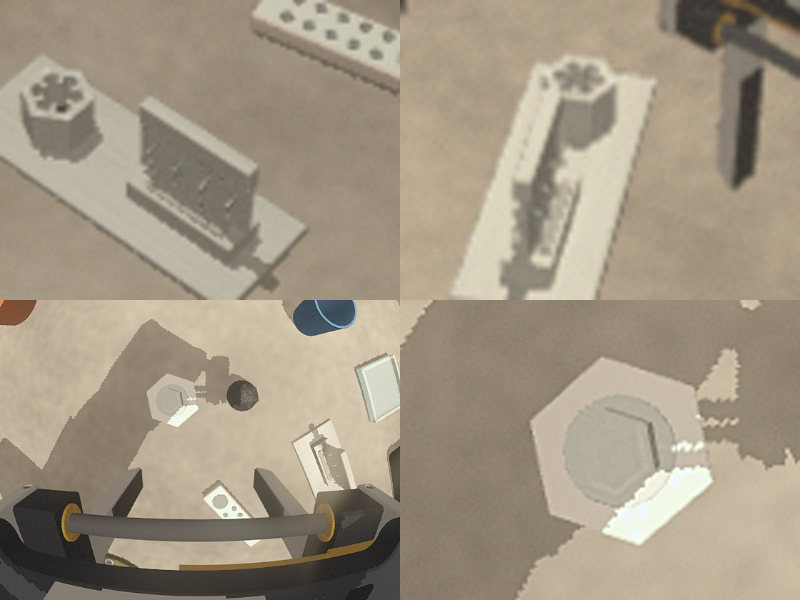

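The plate stands in the slot (scene and side crops). The dish with the knob is at wrist ≈(241,138), with the black decoy to its right. I'll enhance the crop to read the head's angle.

```bash
python3 - <<'E'
from h import *
d=pickle.load(open("pics/d3.pkl","rb"));c=d["wrist"];s=pickle.load(open("pics/d0.pkl","rb"))
np.set_printoptions(precision=4,suppress=True)
L=[(204,57),(130,128),(150,213),(237,245),(313,175),(297,88)]
q=np.array([plane(c,153+x/2.5-.3,80+y/2.5-.3,.036,True)[:2] for x,y in L]);print("dish",q.mean(0),np.linalg.norm(q-np.roll(q,-1,0),axis=1))
def dec(cam,u,v,z): return plane(cam,u,v,z)
print("decoy",plane(s["scene"],401,252,.0),plane(s["side"],296,287,0))
g=c["color"][110:175,205:280].astype(np.float32).mean(2)
g=np.clip((g-110)/(190-110),0,1)*255
a=cv2.resize(g.astype(np.uint8),(690,598),interpolation=cv2.INTER_CUBIC)
cv2.imwrite("pics/k3.png",cv2.createCLAHE(4,(3,3)).apply(a))
E
```

```text
dish [0.3886 0.2876] [0.0442 0.0382 0.0407 0.0448 0.038  0.0419]
decoy [0.4677 0.2408 0.    ] [0.483  0.2259 0.    ]
```

View pics/k3.png

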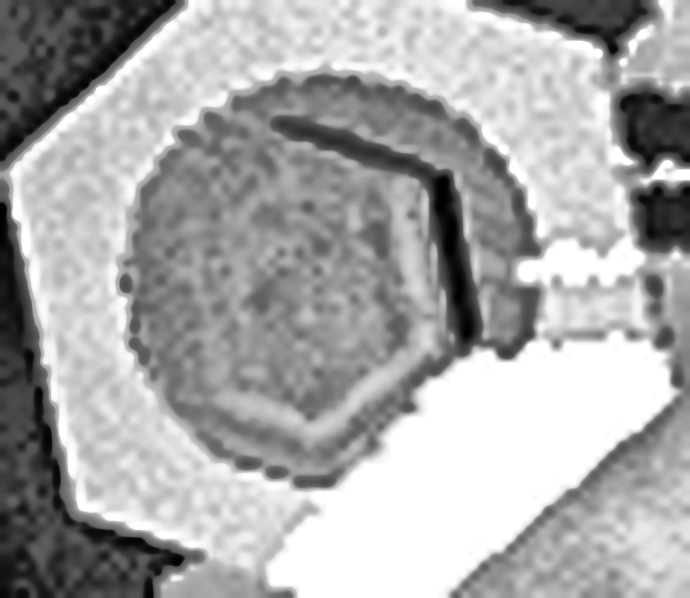

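```bash
python3 - <<'E'
from h import *
c=pickle.load(open("pics/d3.pkl","rb"))["wrist"]
P=lambda x,y,z: plane(c,205+x/9.2-.45,110+y/9.2-.45,z,True)[:2]
for a,b in [((220,395),(310,435)),((310,435),(430,345)),((430,345),(400,190)),((275,122),(438,172)),((440,175),(468,345))]:
    for z in(.041,.073):
        p,q=P(*a,z),P(*b,z);print(z,p.round(4),q.round(4),np.degrees(np.arctan2(*(q-p)[::-1])).round(1)%60,np.linalg.norm(p-q).round(4))
print("flange c",P(333,275,.041))
E
```

```text
0.041 [0.3707 0.2834] [0.3771 0.2739] 4.100000000000001 0.0115
0.073 [0.376  0.2829] [0.3818 0.2743] 4.100000000000001 0.0104
0.041 [0.3771 0.2739] [0.3944 0.2754] 5.1 0.0174
0.073 [0.3818 0.2743] [0.3975 0.2757] 5.1 0.0158
0.041 [0.3944 0.2754] [0.4008 0.2924] 9.200000000000003 0.0182
0.073 [0.3975 0.2757] [0.4034 0.2911] 9.200000000000003 0.0165
0.041 [0.3928 0.3068] [0.4056 0.2919] 10.799999999999997 0.0196
0.073 [0.3961 0.3041] [0.4077 0.2906] 10.799999999999997 0.0178
0.041 [0.4056 0.2915] [0.3981 0.2731] 7.700000000000003 0.0198
0.073 [0.4077 0.2903] [0.4009 0.2736] 7.700000000000003 0.018
flange c [0.38916249 0.28817609]
```

```bash
python3 -m pendant '[[[-0.1,2.4,0],0.066],[[-0.1,2.4,0],0.066],[[-0.05,2.2,0],0],[[0,0,-3],0],[[0,0,-3],0],[[0,0,-3],0],[[0,0,-3],0],[[0,0,-2],0],[[0,0,-1.5],0],[[0,0,-0.6],0],[[0,0,0],0],[[0,0,0],0]]' 0.65
python3 -m pendant '[[[0,0,0],0],[[0,0,0],0],[[0,0,0],0],[[0,0,0],0],[[0,0,0],0],[[0,0,0],0]]' 0 10
python3 -m pendant '[[[0,0,0],0],[[0,0,0],0],[[0,0,0],0],[[0,0,0],0]]' 0 50
```

```text
time_s: 9.4
ee_pos: [0.389, 0.2882, 0.0449]
eef_rot: [3.141, -0.0, 1.159]
force: [-0.5, -0.2, -0.1]
grip_width: 0.0609
grip_force: 0.0
time_s: 9.9
ee_pos: [0.3886, 0.2884, 0.0448]
eef_rot: [3.141, -0.0, 1.16]
force: [-0.1, -0.4, 3.9]
grip_width: 0.0322
grip_force: 9.9
time_s: 10.23
ee_pos: [0.3886, 0.2884, 0.0448]
eef_rot: [3.141, -0.0, 1.16]
force: [-0.8, -0.8, 5.3]
grip_width: 0.0318
grip_force: 49.8
```

```bash
python3 -m pendant '[[[0,0,1],0],[[0,0,2.5],0],[[0,0,3],0],[[0,0,3],0],[[0,0,2.5],0]]'
python3 -m pendant '[[[1.3,-3.06,0],0.029],[[1.3,-3.06,0],0.029],[[1.3,-3.06,0],0.029],[[1.3,-3.06,0],0.029],[[1.3,-3.06,0],0.03],[[1.3,-3.06,0],0.03],[[1.3,-3.06,0],0.03],[[1.3,-3.06,0],0.03],[[1.3,-3.06,0],0.029],[[1.3,-3.06,0],0.029],[[1.3,-3.06,0],0.029],[[1.3,-3.06,0],0.029],[[1.3,-3.06,0],0.029],[[1.3,-3.06,0],0.029],[[0,0,0],0],[[0,0,0],0],[[0,0,0],0]]'
python3 - <<'E'
from station import ctrl
from h import *
d={n:ctrl.camera(n) for n in("scene","side","wrist")};pickle.dump(d,open("pics/d4.pkl","wb"));c=d["wrist"]
print(ctrl.get_obs()["eef_rot"],ctrl.get_obs()["ee_pos"])
u,v=proj(c,np.array([.571,-.0635,.044]),True);print(u,v)
u,v=int(u),int(v);x0,y0=max(u-40,0),max(v-30,0)
cr=c["color"][y0:y0+60,x0:x0+80,::-1];print(x0,y0,cr.shape)
f=cv2.resize(c["color"][:,:,::-1],(400,300))
cv2.imwrite("pics/w4.png",np.vstack([cv2.resize(cr,(560,420),interpolation=cv2.INTER_CUBIC)]))
E
```

```text
time_s: 10.65
ee_pos: [0.3884, 0.2883, 0.167]
eef_rot: [3.141, -0.001, 1.16]
force: [-0.1, 0.6, -0.7]
grip_width: 0.0317
grip_force: 49.8
time_s: 12.07
ee_pos: [0.5701, -0.1397, 0.1645]
eef_rot: [-3.141, -0.0, 1.569]
force: [0.7, 1.0, -0.7]
grip_width: 0.032
grip_force: 49.8
[ 3.14145130e+00 -4.30403525e-05  1.57081178e+00] [ 0.57033082 -0.13911427  0.16478978]
277.7825962061087 122.7964840087746
237 92 (60, 80, 3)
```

View pics/w4.png

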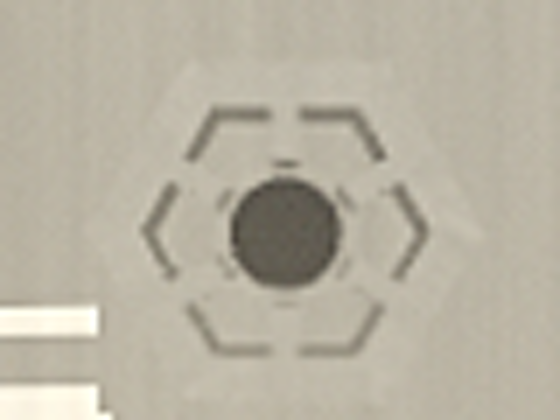

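The crop shows the socket bore as a hexagon with corners at (145,232), (215,112), (355,112), (428,232), (357,351) and (217,351). The plunger disc is at (285,232), and corners point along ±x as expected.

```bash
python3 - <<'E'
from h import *
d=pickle.load(open("pics/d4.pkl","rb"));c=d["wrist"]
P=lambda x,y,z: plane(c,237+x/7-.43,92+y/7-.43,z,True)[:2]
L=[(142,232),(213,108),(357,108),(430,232),(359,354),(215,354)]
q=np.array([P(*p,.044) for p in L]);print(q.mean(0),np.linalg.norm(q-np.roll(q,-1,0),axis=1).round(4))
e=np.roll(q,-1,0)-q;print((np.degrees(np.arctan2(e[:,1],e[:,0]))%60).round(1))
print("plunger z.02",P(285,232,.021), P(285-56,232,.021)-P(285+56,232,.021))
for z in (.14,.17,.09): print(proj(c,np.array([.5703,-.1391,z]),True))
E
```

```text
[ 0.570676   -0.06512108] [0.0187 0.0187 0.0189 0.0186 0.0188 0.0187]
[ 0.2 60.   0.4  0.2 60.   0.4]
plunger z.02 [ 0.57055932 -0.06503438] [-1.57026889e-02  1.33647799e-05]
[277.10040926 236.85678335]
[277.10392733 253.96421629]
[277.09607555 216.55068274]
```

```bash
python3 -m pendant '[[[0.04,2.47,0],0],[[0,2.46,0],0],[[0,2.46,0],0],[[0,0,0],0],[[0,0,-2.5],0],[[0,0,-2.5],0],[[0,0,-1.7],0],[[0,0,-1],0],[[0,0,0],0],[[0,0,0],0],[[0,0,0],0]]'
python3 -m pendant '[[[0,0,-0.3],0],[[0,0,-0.3],0],[[0,0,-0.3],0],[[0,0,-0.2],0],[[0,0,0],0],[[0,0,0],0]]'
```

```text
time_s: 13.13
ee_pos: [0.5715, -0.0663, 0.0888]
eef_rot: [3.14, 0.0, 1.57]
force: [0.3, 0.5, -1.0]
grip_width: 0.0319
grip_force: 49.8
time_s: 13.63
ee_pos: [0.5708, -0.0661, 0.0763]
eef_rot: [-3.141, -0.0, 1.57]
force: [-0.5, 0.5, -0.8]
grip_width: 0.0316
grip_force: 49.8
```

```bash
python3 -m pendant '[[[0,0.08,0],0],[[0,0,-0.2],0],[[0,0,-0.2],0],[[0,0,-0.2],0],[[0,0,0],0],[[0,0,0],0]]'
```

```text
time_s: 14.13
ee_pos: [0.5708, -0.0654, 0.0702]
eef_rot: [-3.141, -0.0, 1.57]
force: [0.8, 1.7, -1.5]
grip_width: 0.0322
grip_force: 49.8
```

Splines are 6 mm inside with no resistance, so they are meshed. Continue.

```bash
python3 -m pendant '[[[0,0,-0.25],0],[[0,0,-0.25],0],[[0,0,-0.25],0],[[0,0,-0.25],0],[[0,0,0],0],[[0,0,0],0]]'
python3 -m pendant '[[[0,0,-0.2],0],[[0,0,-0.2],0],[[0,0,-0.2],0],[[0,0,0],0],[[0,0,0],0]]'
```

```text
time_s: 14.63
ee_pos: [0.5708, -0.0654, 0.0603]
eef_rot: [-3.141, -0.0, 1.57]
force: [-0.3, 0.8, -1.3]
grip_width: 0.0317
grip_force: 49.8
time_s: 15.05
ee_pos: [0.571, -0.0654, 0.0546]
eef_rot: [3.141, 0.0, 1.57]
force: [-0.1, -0.2, 3.8]
grip_width: 0.0321
grip_force: 49.8
```

```bash
python3 -m pendant '[[[0,0,-0.1],0],[[0,0,-0.1],0],[[0,0,0],0],[[0,0,0],0],[[0,0,0],0]]'
```

```text
time_s: 15.47
ee_pos: [0.571, -0.0654, 0.0528]
eef_rot: [3.141, 0.0, 1.57]
force: [-1.8, 1.4, 8.2]
grip_width: 0.0317
grip_force: 49.8
```

```bash
python3 -m pendant '[[[0,0,-0.08],0],[[0,0,0],0],[[0,0,0],0],[[0,0,0],0],[[0,0,0],0]]'
```

```text
time_s: 15.88
ee_pos: [0.571, -0.0654, 0.0528]
eef_rot: [3.141, 0.0, 1.57]
force: [-6.4, 1.3, 16.6]
grip_width: 0.0321
grip_force: 49.8
```

It is seated: z stays at 0.0528 while the force rises to 17 N. One last look before handing in.

```bash
python3 - <<'E'
from station import ctrl
from h import *
d={n:ctrl.camera(n) for n in("scene","side")}
f=lambda n,u,v,w,h:cv2.resize(d[n]["color"][v:v+h,u:u+w,::-1],(400,300),interpolation=cv2.INTER_CUBIC)
cv2.imwrite("pics/f.png",np.vstack([np.hstack([f("scene",230,160,100,75),f("side",240,160,80,60)]),np.hstack([cv2.resize(d[n]["color"][:,:,::-1],(400,300)) for n in d])]))
o=ctrl.get_obs();print(o["ee_pos"],o["force"])
E
```

```text
[ 0.57104453 -0.06539284  0.05279344] [-7.05531405  1.57872171 15.98784031]
```

View pics/f.png

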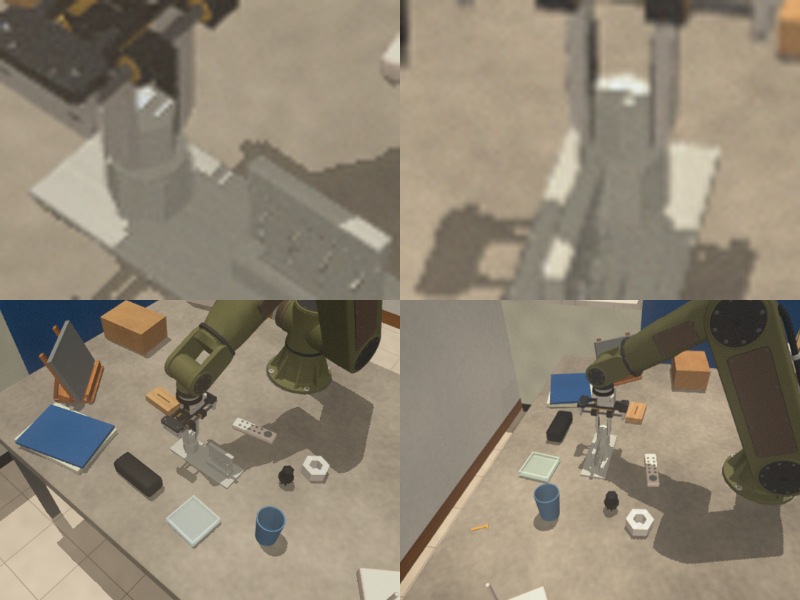

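The flange sits flush on the socket at scene crop (150,160), the plate stands in its slot, and the bystanders haven't moved.

```bash
python3 -c "
from station import ctrl
print(ctrl.hand_in())"
```

```text
the job is handed in; nothing more can be done
None
```

The job is handed in: the clip plate stands released on its slot floor, the lock knob is meshed and flush on the socket, still gripped and pressed home with about 16 N, after roughly 16 s of robot time.

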